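# Knock a stuck mould insert out of its frame with light alternating taps

## Robot

A 6-joint arm with a two-finger parallel gripper is mounted at the origin on a cart in front of the work surface, level with it; the furniture and walls round the work are solid. World frame = base frame: x ahead of the robot, y to its left, z up, the work surface at z = 0. Lengths are in m, angles in rad, forces in N, time in s.
With the tool pointing down it reaches from about 0.375 to 0.975 m from the base axis. Payload 3.8 kg.
Tool frame: the origin (TCP) lies on the centre line of the jaws, within the pads' length; the fingertips stand 17 mm ahead of it and the grasp point (between the pads) lies 2 mm behind it (bot.tip_extent is the distance from the TCP to the fingertips, in m); z points along the fingers, y is the line along which they close (so a half turn about z gives the same grasp; the last joint's range is limited). The gripper opens to 85 mm and grips with 20 to 120 N. Pads are 22 mm wide; open, the fingers measure 114 mm over their backs; the gripper's body (76 mm by 85 mm) begins 54 mm behind the grasp point. The pads swing forward as they close: fully open they stand 13 mm farther back than shut.
Start: joints at [1.211, 0.264, 1.604, -0, 1.274, -0.037], TCP at [0.214, 0.64, 0.248] pointing down, gripper open.
Joint ranges: [-2.63, 2.63], [-0.94, 2.18], [0.31, 2.57], [-1.31, 4.45], [0, 2.66], [-2.55, 2.55]. Speed limits (rad/s): [2.57, 2.57, 3.14, 3.14, 3.14, 3.14].

## Interface

Orientations are given as a rotation vector (axis times angle).
In Python, from workcell import readout, read_camera, finish_job, bot gives the robot as it stands.
- The arm moves only by the tool jog_arm, never from a script. Its argument "deltas" is one flat list of numbers, 7 for each row, row after row: the shift along the tool's x, y, z in m, then the turn, a rotation vector about the tool's x, y, z in degrees, then the gripper command: -1 is shut, 1 is fully open, values between are in proportion. A call has 1 to 8 rows; each row is the pose to reach, as a shift and turn from the pose commanded when the call began, along the tool's axes at that moment; what a row does not reach only later rows make up. A row lasts 1/10 s, in which the tool goes at most 50 mm and 8.59 degrees, less where a joint would pass 70% of its speed; a pose out of reach is approached as far as the arm can. A call with a gripper value outside its range is refused whole. The fingers move at their own pace and stop on an object; "squeeze" is the grip in N (left out, the last holds). Time passes only in rows, so rows that repeat a pose let the fingers close. It gives the time, the measured TCP pose, the force, the opening and the grip force at its end, in the units of the state.
- readout.read_state(): the state, without advancing time (a new reading comes with each control period).
- read_camera(name): name is "side" or "top"; returns a dict with "color" (480x640x3 uint8, blue, green, red), "fx", "fy", "cx", "cy" (pixels), "dist" ([k1, k2, p1, p2, k3] as OpenCV has them; the pictures are not rectified), "origin" and "attitude" of the camera in the world. Camera axes: x right, y down, z forward; pixel columns grow to the right and rows downward; lengths in m; the calibration is good to about 2 mm. A picture is of the moment at which its call begins. There is no depth.
- finish_job(): hands the job in; it is judged then, once.
The state is a dict: "time": time; "q": joint angles; "joint_vel": joint speeds; "joint_torque": joint torques, N m; "tool_pos": TCP position; "tcp_rot": TCP orientation; "wrist_force": force on the tool from outside, world axes, zero at the start; "torque": the same for the moment, N m; "width": opening from 0.0 (shut) to 1.0 (fully open); "grip_force": force on a finger pad.
Only numpy, scipy, OpenCV 4.12 (cv2) and the standard library are available. Lean on these libraries where they do the work, as an engineer would, in place of code of your own. Each camera call takes 0.05 s, during which the arm holds its last target. There are 200 camera calls.

## Task

The steel insert is stuck in the aluminium frame of the knock-out stand. Take the round wooden mallet from the cork block and, with light taps of it on the insert's left and right striking buttons in turn, walk the insert down until both its ends rest on the pads below; never force it and never touch it with the gripper. Then stand the mallet back upright in the middle of the cork block and let go.

Things in the scene. Friction and masses are not known exactly. Their poses are not given: they have to be found in the camera images.
- stand: Knock-out stand, fixed: wooden base 90 x 170 x 12 mm, on it an aluminium frame 66 x 142 mm (34 to 64 mm above the bench) on four pillars, holding the insert. A steel bridge 16 mm wide in y, top at 80 mm, crosses the middle along x. Origin: centre of the base's underside; z up, y along the frame's length.
- insert: Steel insert, 42 x 116 mm, stuck in the frame, with two flat-topped shoulders 36 mm (x) by 34 mm (y), one each side of the bridge. Origin: its middle, 35 mm below the shoulder tops; axes as the stand's when level. Both ends must come down, 4 to 7 mm each. More than 25 N on it spoils it: tap at about 10 mm/s and stop as the force reaches 12 to 14 N. It stays where it is left.
- shoulder_left (a point): Centre of the flat top of the insert's left (stand's +y) shoulder, under its brass striking button; 39 mm from the middle. 82 to 85 mm above the bench at first, 78 mm when its end rests on the pad. The button, 26 mm across, is screwed into the shoulder to an unknown height: its top is 6 to 16 mm above this point and stays so. Find it by touch. The two differ.
- shoulder_right (a point): The same for the right (-y) shoulder and its button. A push of 8 to 12 N on a button lowers that end alone, a few mm at most, until the tilted insert binds; past that it resists with some 28 N. Then tap the other side, and so on; at home neither end yields any more.
- mallet: Small turned mallet of plain wood, 112 mm tall, 0.12 kg, standing on the flat end of its head, handle up. Head 34 mm in diameter from 0 to 42 mm, the flat end 32 mm; handle 20 to 22 mm in diameter from 50 to 104 mm. Origin: centre of the head's flat end; z along the handle. Tap with the flat end, handle upright.
- cork_block: Cork block 57 x 77 mm, top 33 mm above the bench, fixed; the mallet stands on it. Origin: centre of its underside.
- chasing_hammer: Steel chasing hammer with a hickory handle, 250 mm long; a bystander, leave it alone. Origin: centre of its underside.
- loupe: Black eye loupe, 41 mm across, 34 mm tall; a bystander. Origin: centre of its underside.
- punch_9: Steel punch 125 mm long, 9 mm thick; a bystander. Origin: centre of its underside.
- graver_9: Short graver with a wooden knob, 79 x 56 x 33 mm; a bystander. Origin: centre of its underside.
- graver_1: Graver with a wooden knob, 118 x 53 x 30 mm; a bystander. Origin: centre of its underside.
Things that resemble listed ones, but are neither listed nor needed, are in the scene too. Leave any pink look-alike of the cork_block alone.

How it is judged:
By the outcome, as a careful person would: the job done as asked, in the order asked, and still so for the second after the job is handed in, with the robot touching nothing.
It also fails if it takes over 72 s, if anything falls off the work surface, if the arm or the gripper's body presses on something with over 40 N, if the wrist force passes 120 N, or if a joint passes its speed limit or range.

## Working session

There is one attempt and no reset: what is moved stays moved. The work goes in short steps, Python scripts to look and compute and a tool call to move; the robot and the scene stay as the last step left them, time stands still between calls to the robot, and variables do not carry over. Pictures are saved under pics/ and viewed, at most 10 in all, crops included, and the job is handed in when it is done.

Besides the shell and the picture viewer there is one more tool, called after "Request:" by a JSON object that holds its "fn" and its "kwargs". jog_arm: Moves the arm, as the interface text tells. Its arguments: {"type":"object","properties":{"deltas":{"type":"array"},"squeeze":{"type":"number"}},"required":["deltas"]}

```bash
mkdir -p pics; cat > h.py <<'E'
import numpy as np,cv2
from workcell import readout,read_camera,finish_job,bot
def ray(c,u,v):
    K=np.array([[c['fx'],0,c['cx']],[0,c['fy'],c['cy']],[0,0,1]])
    p=cv2.undistortPoints(np.array([[[u,v]]],float),K,np.array(c['dist'],float))[0,0]
    A=np.array(c['attitude'],float)
    R=A if A.shape==(3,3) else cv2.Rodrigues(A)[0]
    return np.array(c['origin'],float),R@np.array([p[0],p[1],1])
def onz(c,u,v,z):
    o,d=ray(c,u,v);return o+d*(z-o[2])/d[2]
def proj(c,P):
    K=np.array([[c['fx'],0,c['cx']],[0,c['fy'],c['cy']],[0,0,1]])
    A=np.array(c['attitude'],float);R=A if A.shape==(3,3) else cv2.Rodrigues(A)[0]
    rv=cv2.Rodrigues(R.T)[0];t=-R.T@np.array(c['origin'],float)
    return cv2.projectPoints(np.array(P,float).reshape(-1,1,3),rv,t,K,np.array(c['dist'],float))[0][:,0]
E
python3 - <<'E'
from h import *
for n in('top','side'):
    c=read_camera(n);cv2.imwrite(f'pics/{n}0.png',c['color']);print({k:v for k,v in c.items() if k!='color'})
print(readout.read_state())
E
```

```text
{'fx': 434.8342648326475, 'fy': 434.8342648326475, 'cx': 310.6726000283667, 'cy': 246.24961588682504, 'dist': array([-0.06964404,  0.        ,  0.        ,  0.        ,  0.        ]), 'origin': array([ 0.34590518, -0.04960671,  1.19547751]), 'attitude': array([-2.14656642,  2.17320045, -0.13774963])}
{'fx': 520.9689282459104, 'fy': 520.9689282459104, 'cx': 319.2544346571653, 'cy': 235.2465949776161, 'dist': array([0.00096779, 0.        , 0.        , 0.        , 0.        ]), 'origin': array([0.18319619, 1.11490448, 0.63057913]), 'attitude': array([-0.37574173,  2.50468449, -1.62049597])}
{'time': 0.1, 'q': array([ 1.21107463e+00,  2.64689448e-01,  1.60525365e+00, -3.02041154e-05,
        1.27372264e+00, -3.68802898e-02]), 'joint_vel': array([-0.00088946, -0.0029763 , -0.00377217,  0.00165857,  0.00175367,
        0.00131664]), 'joint_torque': array([-8.54461564e-05, -5.16707003e+01, -3.68586874e+01,  1.48137502e-05,
        6.16684556e-03, -1.83486173e-05]), 'tool_pos': array([0.21392475, 0.63952871, 0.24706991]), 'tcp_rot': array([-0.50484357, -3.10037724,  0.00320112]), 'wrist_force': array([ 0.30842701,  0.48091227, -0.3705528 ]), 'torque': array([ 0.02277884,  0.0140321 , -0.02153809]), 'grip_force': 0.0, 'width': 0.9994935241959445}
```

View pics/top0.png

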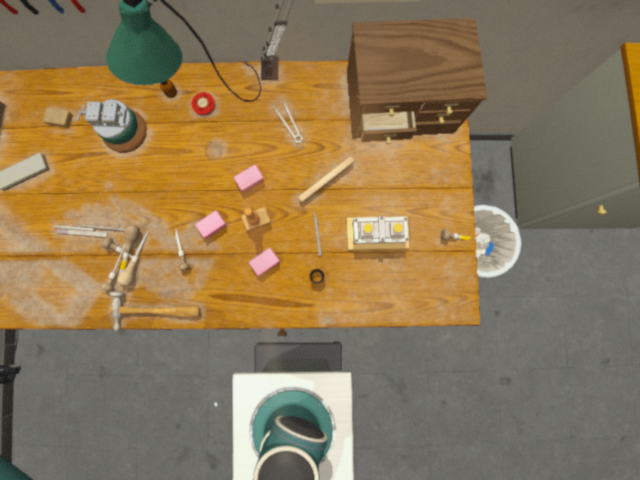

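View pics/side0.png

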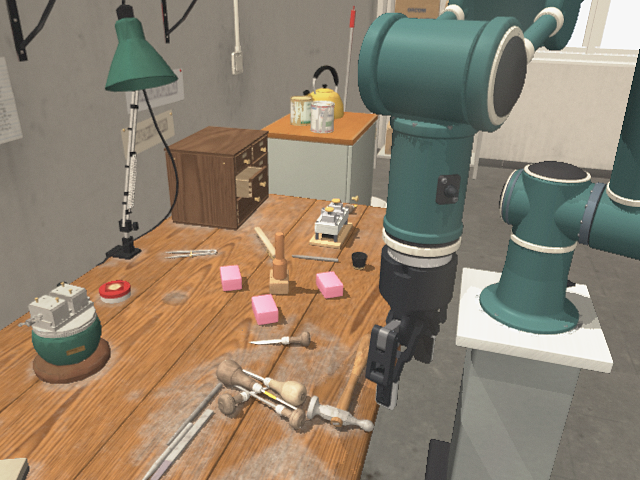

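The top view shows the mallet on the tan cork at (255,217) and the stand at (378,232). Three pink blocks, at (248,178), (210,224) and (264,262), are look-alikes to leave alone. In the side view the mallet stands at (279,262) on the cork at (279,285), and the stand is at (333,222). Other things that could pass for the mallet are the graver knobs, top (128,232), side (290,390), and the hammer handle, top (160,311). The upright turned one on the tan block fits the description, so I'll check it in one crop.

```bash
python3 - <<'E'
from h import *
t=read_camera('top');s=read_camera('side')
a=cv2.resize(t['color'][190:265,235:420],None,fx=4.3,fy=4.3,interpolation=cv2.INTER_CUBIC)[:,:796]
b=cv2.resize(s['color'][190:300,255:365],None,fx=2.5,fy=2.5,interpolation=cv2.INTER_CUBIC)
o=np.zeros((a.shape[0]+b.shape[0],796,3),np.uint8);o[:a.shape[0],:a.shape[1]]=a;o[a.shape[0]:,:b.shape[1]]=b
o[a.shape[0]:,300:575]=cv2.resize(s['color'][225:295,250:320],(275,275),interpolation=cv2.INTER_CUBIC)
cv2.imwrite('pics/crop1.png',o);print(a.shape,o.shape)
for n,c,r in(('t',t,(195,240,230,275)),('tstand',t,(205,260,335,420))):
    h=cv2.cvtColor(c['color'],cv2.COLOR_BGR2HSV)[r[0]:r[1],r[2]:r[3]]
    if n=='t': print(h[8:40:3,8:44:3].tolist())
    else:
        m=cv2.inRange(h,(20,120,150),(32,255,255))
        N,L,S,C=cv2.connectedComponentsWithStats(m)
        print(n,[(S[i].tolist(),(C[i]+[r[2],r[0]]).round(1).tolist()) for i in range(1,N) if S[i,4]>8])
E
```

```text
(322, 796, 3) (597, 796, 3)
[[[19, 213, 195], [18, 200, 194], [17, 174, 196], [17, 173, 196], [17, 178, 193], [18, 187, 192], [17, 183, 194], [17, 195, 190], [18, 195, 191], [17, 178, 190], [18, 194, 188], [18, 195, 192]], [[19, 217, 190], [18, 187, 187], [17, 173, 186], [17, 169, 196], [17, 179, 198], [18, 188, 193], [18, 192, 191], [18, 195, 190], [18, 186, 195], [18, 185, 198], [18, 202, 187], [17, 188, 183]], [[17, 195, 174], [18, 214, 188], [18, 182, 206], [17, 167, 232], [17, 169, 213], [16, 176, 177], [17, 163, 199], [18, 135, 224], [18, 130, 230], [18, 137, 210], [17, 189, 174], [18, 195, 194]], [[17, 202, 174], [17, 195, 157], [17, 177, 202], [18, 171, 233], [17, 173, 217], [15, 165, 167], [17, 146, 201], [18, 132, 214], [18, 128, 215], [18, 132, 210], [17, 179, 167], [17, 188, 171]], [[19, 222, 196], [18, 167, 194], [18, 132, 220], [15, 171, 172], [14, 157, 149], [14, 163, 133], [15, 166, 174], [18, 132, 208], [17, 132, 212], [18, 131, 212], [17, 157, 177], [16, 190, 169]], [[18, 201, 188], [17, 170, 185], [18, 130, 232], [16, 173, 171], [15, 178, 135], [14, 172, 135], [14,
[... 446 characters left out ...]
, [15, 166, 132], [17, 184, 180]], [[19, 206, 197], [19, 213, 194], [18, 182, 182], [18, 133, 223], [16, 139, 183], [16, 142, 167], [14, 142, 149], [14, 149, 145], [15, 171, 151], [16, 187, 151], [16, 192, 150], [17, 198, 161]], [[19, 201, 195], [18, 192, 199], [18, 195, 196], [17, 159, 165], [15, 150, 143], [15, 164, 152], [16, 178, 159], [16, 176, 159], [16, 184, 159], [16, 187, 154], [16, 182, 158], [18, 199, 174]], [[19, 194, 197], [18, 190, 196], [18, 196, 191], [16, 188, 159], [16, 178, 155], [16, 178, 159], [16, 178, 156], [15, 178, 156], [16, 182, 160], [17, 195, 184], [18, 194, 192], [18, 195, 191]]]
tstand [([29, 19, 9, 9, 62], [367.7, 227.9]), ([59, 18, 9, 9, 63], [397.8, 227.1])]
```

View pics/crop1.png

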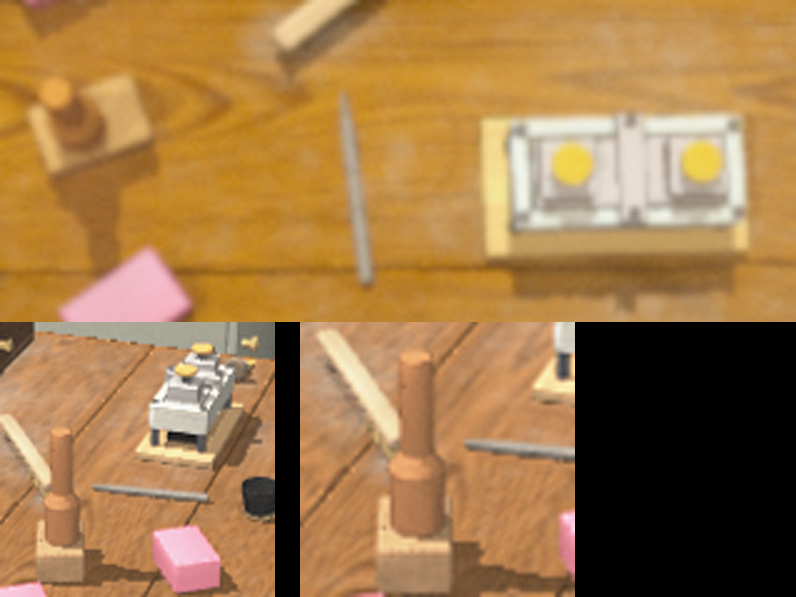

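The crop confirms it. The turned mallet, with its handle top at top-view (249,211.5) and side-view (279.5,233.5), stands on the tan cork block; none of the pink blocks carries anything. The brass buttons are at top-view (368,228) and (398,227).

```bash
python3 - <<'E'
from h import *
t=read_camera('top');s=read_camera('side')
f=lambda x,y:(235+x/4.3,190+y/4.3)
# mallet
print('handle top',onz(t,248.9,211.8,.145),onz(s,279.5,233.2,.145))
print('cork TL TR BR BL on z=.033',[onz(t,*f(*p),.033).round(4).tolist() for p in((28,117),(131,75),(151,126),(51,170))])
print('stand frame corners z=.064',[onz(t,*f(*p),.064).round(4).tolist() for p in((513,122),(740,117),(745,222),(516,228))])
print('base corners z=.012',[onz(t,*f(*p),.012).round(4).tolist() for p in((483,118),(485,258),(747,252))])
for z in(.09,.095):print('btn',onz(t,367.7,227.9,z),onz(t,397.8,227.1,z))
h=cv2.cvtColor(s['color'],cv2.COLOR_BGR2HSV)[190:250,305:370]
N,L,S,C=cv2.connectedComponentsWithStats(cv2.inRange(h,(20,120,120),(32,255,255)))
B=[(S[i].tolist(),C[i]+[305,190]) for i in range(1,N) if S[i,4]>8];print(B)
for (u,v) in((367.7,227.9),(397.8,227.1)):
  for b in B:
    o,d=ray(t,u,v);o2,d2=ray(s,*b[1]);k=np.linalg.lstsq(np.c_[d,-d2],o2-o,rcond=None)[0]
    print(u,o+k[0]*d,o2+k[1]*d2)
# cork/mallet axis check by side mask of mallet (reddish)
h=cv2.cvtColor(s['color'],cv2.COLOR_BGR2HSV)
for v in(236,242,248,254,262,268,274):
    print(v,[tuple(h[v,u]) for u in range(268,292,2)].__repr__().replace('np.uint8','') if v in(242,268) else '')
E
```

```text
handle top [0.56306198 0.09597643 0.145     ] [0.56131111 0.10147666 0.145     ]
cork TL TR BR BL on z=.033 [[0.5715, 0.1316, 0.033], [0.5977, 0.0663, 0.033], [0.5647, 0.0536, 0.033], [0.5374, 0.1167, 0.033]]
stand frame corners z=.064 [[0.5587, -0.1718, 0.064], [0.5604, -0.3125, 0.064], [0.495, -0.3129, 0.064], [0.4929, -0.172, 0.064]]
base corners z=.012 [[0.5713, -0.1582, 0.012], [0.4806, -0.1573, 0.012], [0.4824, -0.3255, 0.012]]
btn [ 0.52849208 -0.20299347  0.09      ] [ 0.529731   -0.28114393  0.09      ]
btn [ 0.52766625 -0.20229971  0.095     ] [ 0.52889956 -0.28009671  0.095     ]
[([27, 9, 8, 3, 15], array([335.33333333, 199.93333333])), ([20, 18, 8, 3, 15], array([328.4       , 208.93333333]))]
367.7 [ 0.5223072  -0.1977977   0.12744654] [ 0.50849587 -0.20048036  0.1255376 ]
367.7 [ 0.52757249 -0.20222095  0.09556765] [ 0.52794617 -0.20214386  0.09561867]
397.8 [ 0.52889929 -0.28009636  0.09500167] [ 0.52821879 -0.28023212  0.09491694]
397.8 [ 0.53463748 -0.28732388  0.06049378] [ 0.54942138 -0.28418561  0.06229484]
236 
242 [((22), (57), (244)), ((16), (88), (217)), ((13), (111), (199)), ((13), (126), (184)), ((12), (136), (191)), ((12), (139), (181)), ((12), (137), (170)), ((13), (136), (146)), ((13), (138), (168)), ((14), (135), (177)), ((14), (138), (188)), ((13), (138), (178))]
248 
254 
262 
268 [((14), (147), (186)), ((14), (148), (186)), ((14), (141), (179)), ((12), (138), (185)), ((13), (138), (185)), ((13), (136), (178)), ((12), (140), (170)), ((13), (137), (164)), ((13), (135), (144)), ((13), (139), (136)), ((14), (144), (196)), ((14), (149), (180))]
274
```

Request:
{"fn": "jog_arm", "kwargs": {"deltas": [-0.502, -0.403, 0, 0, 0, -18.5, 1, -0.502, -0.403, 0, 0, 0, -18.5, 1, -0.502, -0.403, 0, 0, 0, -18.5, 1, -0.502, -0.403, 0, 0, 0, -18.5, 1, -0.502, -0.403, 0, 0, 0, -18.5, 1, -0.502, -0.403, 0, 0, 0, -18.5, 1, -0.502, -0.403, 0, 0, 0, -18.5, 1, -0.502, -0.403, 0, 0, 0, -18.5, 1], "squeeze": 70}}

```text
time: 1.1
tool_pos: [0.4312, 0.3019, 0.2486]
tcp_rot: [-0.001, 3.141, 0.001]
wrist_force: [1.1, -0.1, 0.5]
width: 1.003
grip_force: 0.0
```

Request:
{"fn": "jog_arm", "kwargs": {"deltas": [-0.131, -0.204, 0, 0, 0, 0, 1, -0.131, -0.204, 0, 0, 0, 0, 1, -0.131, -0.204, 0, 0, 0, 0, 1, -0.131, -0.204, 0, 0, 0, 0, 1, -0.131, -0.204, 0, 0, 0, 0, 1, -0.131, -0.204, 0.06, 0, 0, 0, 1, -0.131, -0.204, 0.06, 0, 0, 0, 1, -0.131, -0.204, 0.06, 0, 0, 0, 1]}}

```text
time: 1.9
tool_pos: [0.559, 0.0995, 0.1853]
tcp_rot: [-0.0, -3.135, 0.001]
wrist_force: [0.7, 0.6, 0.3]
width: 0.996
grip_force: 0.0
```

```bash
python3 - <<'E'
from h import *
t=read_camera('top');s=read_camera('side');p=readout.read_state()['tool_pos'];print(p)
print(proj(s,[p,p+[0,0,-.04]]))
a=cv2.resize(s['color'][150:310,200:360],None,fx=3.4,fy=3.4,interpolation=cv2.INTER_CUBIC)
cv2.imwrite('pics/c2.png',a)
E
```

```text
[0.56150814 0.10048947 0.18908954]
[[279.38526365 215.03009727]
 [279.55222691 231.37473746]]
```

View pics/c2.png

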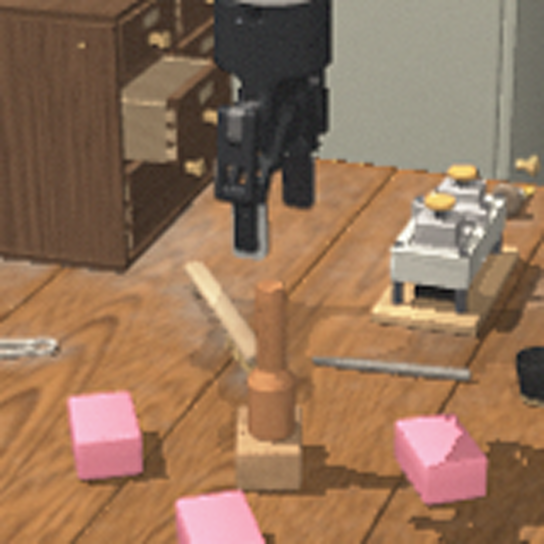

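The open fingers straddle the handle, whose top is at crop (271,285), with the finger midpoint at (275,228). Alignment is good to about 2 mm, so I'll go down and grip.

Request:
{"fn": "jog_arm", "kwargs": {"deltas": [0, -0.002, 0.025, 0, 0, 0, 1, 0, -0.002, 0.05, 0, 0, 0, 1, 0, -0.002, 0.073, 0, 0, 0, 1, 0, -0.002, 0.073, 0, 0, 0, 1, 0, -0.002, 0.073, 0, 0, 0, -0.2, 0, -0.002, 0.073, 0, 0, 0, -0.4, 0, -0.002, 0.073, 0, 0, 0, -1, 0, -0.002, 0.073, 0, 0, 0, -1]}}

```text
time: 2.8
tool_pos: [0.5625, 0.0979, 0.1168]
tcp_rot: [-0.0, 3.139, 0.0]
wrist_force: [0.4, -0.5, -0.9]
width: 0.328
grip_force: 0.0
```

Request:
{"fn": "jog_arm", "kwargs": {"deltas": [0, 0, 0, 0, 0, 0, -1, 0, 0, 0, 0, 0, 0, -1, 0, 0, 0, 0, 0, 0, -1, 0, 0, 0, 0, 0, 0, -1, 0, 0, 0, 0, 0, 0, -1]}}

```text
time: 3.3
tool_pos: [0.5625, 0.0981, 0.1166]
tcp_rot: [0.0, 3.139, 0.001]
wrist_force: [-0.2, 1.2, 6.8]
width: 0.232
grip_force: 68.4
```

Request:
{"fn": "jog_arm", "kwargs": {"deltas": [0, 0, -0.01, 0, 0, 0, -1, 0, 0, -0.04, 0, 0, 0, -1, 0, -0.05, -0.08, 0, 0, 0, -1, 0, -0.1, -0.08, 0, 0, 0, -1, 0, -0.15, -0.08, 0, 0, 0, -1, 0, -0.19, -0.08, 0, 0, 0, -1]}}

```text
time: 3.9
tool_pos: [0.5613, -0.0925, 0.1962]
tcp_rot: [-0.002, 3.141, -0.001]
wrist_force: [0.4, -0.3, -2.2]
width: 0.232
grip_force: 68.7
```

```bash
python3 - <<'E'
from h import *
t=read_camera('top');s=read_camera('side');st=readout.read_state();p=st['tool_pos'];print(p,st['wrist_force'],st['grip_force'],st['width'])
print(proj(s,[p,p+[0,0,-.0836]]))
np.save('t3.npy',t['color']);np.save('s3.npy',s['color'])
a=cv2.resize(s['color'][130:310,230:370],(560,720),interpolation=cv2.INTER_CUBIC)[:600]
b=cv2.resize(t['color'][195:245,230:285],None,fx=4.3,fy=4.3,interpolation=cv2.INTER_CUBIC)
o=np.zeros((600,800,3),np.uint8);o[:,:560]=a;o[:b.shape[0],562:562+b.shape[1]]=b
c=cv2.resize(s['color'][255:315,250:310],(236,236),interpolation=cv2.INTER_CUBIC);o[240:476,562:798]=c
cv2.imwrite('pics/c3.png',o)
h=cv2.cvtColor(t['color'],cv2.COLOR_BGR2HSV)[200:238,235:282]
m=cv2.morphologyEx(cv2.inRange(h,(14,90,165),(20,150,255)),cv2.MORPH_OPEN,np.ones((3,3)))
ct=max(cv2.findContours(m,0,1)[0],key=cv2.contourArea)+[235,200]
r=cv2.minAreaRect(ct);print(r,cv2.contourArea(ct));print(onz(t,*r[0],.033),[onz(t,*q,.033)[:2].round(4).tolist() for q in cv2.boxPoints(r)])
h=cv2.cvtColor(s['color'],cv2.COLOR_BGR2HSV)
print(h[262:296:3,279].tolist())
print(h[272,262:300:2].tolist())
E
```

```text
[ 0.56095007 -0.09668746  0.19554144] [-0.65189422  0.98849025 -1.52758194] 68.99077386595309 0.23537404947806695
[[306.2512469  185.28827635]
 [305.87558271 215.50566536]]
((255.630126953125, 218.01368713378906), (16.619842529296875, 26.21721649169922), 69.44395446777344) 384.5
[0.56876662 0.0930572  0.033     ] [[0.5781, 0.1345], [0.6028, 0.0676], [0.5595, 0.0517], [0.535, 0.1183]]
[[13, 113, 129], [14, 125, 170], [14, 134, 179], [15, 107, 224], [16, 110, 225], [15, 113, 217], [16, 110, 222], [14, 113, 203], [15, 111, 159], [15, 108, 156], [15, 109, 161], [14, 140, 126]]
[[14, 147, 168], [14, 144, 173], [14, 146, 180], [14, 150, 172], [15, 115, 219], [15, 107, 228], [16, 108, 225], [15, 110, 224], [16, 109, 225], [15, 112, 221], [15, 109, 220], [15, 112, 219], [15, 110, 217], [14, 122, 151], [14, 150, 170], [14, 149, 173], [14, 147, 177], [14, 147, 168], [14, 136, 172]]
```

View pics/c3.png

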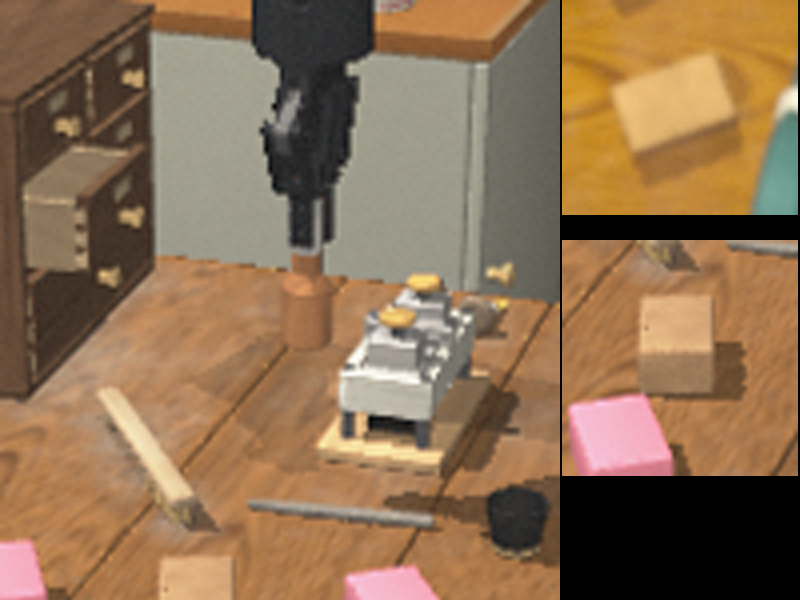

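The mallet is held upright: head bottom at side crop (307,350), within 2 px of the prediction. The bare cork top is now fully visible, with side-crop corners at (641,293), (711,293), (713,352) and (640,347).

```bash
python3 - <<'E'
from h import *
t=read_camera('top');s=read_camera('side')
f=lambda x,y:(250+(x-562)/3.933,255+(y-240)/3.933)
P=np.array([onz(s,*f(*p),.033) for p in((641,293),(711,293),(713,352),(640,347))]);print(P.round(4),P.mean(0))
g=lambda x,y:(230+(x-562)/4.3,195+y/4.3)
P=np.array([onz(t,*g(*p),.033) for p in((613,92),(712,53),(736,103),(634,152))]);print(P.round(4),P.mean(0))
# top mask: bright cork top face only vs side
h=cv2.cvtColor(t['color'],cv2.COLOR_BGR2HSV)[200:238,240:280]
print(h[::1,15,2].tolist(),h[:,15,1].tolist())
E
```

```text
[[0.5978 0.0712 0.033 ]
 [0.557  0.0575 0.033 ]
 [0.5315 0.1262 0.033 ]
 [0.5741 0.1342 0.033 ]] [0.5651085  0.09730308 0.033     ]
[[0.5737 0.1306 0.033 ]
 [0.5981 0.0679 0.033 ]
 [0.5657 0.0527 0.033 ]
 [0.5351 0.117  0.033 ]] [0.56814421 0.09206756 0.033     ]
[194, 193, 196, 196, 201, 197, 196, 197, 192, 193, 209, 223, 226, 227, 229, 230, 231, 233, 233, 232, 230, 230, 228, 225, 223, 217, 202, 172, 150, 154, 161, 161, 164, 163, 161, 164, 177, 192] [179, 177, 180, 183, 178, 181, 181, 176, 178, 163, 139, 128, 129, 126, 126, 124, 126, 126, 126, 123, 126, 127, 126, 129, 127, 129, 135, 136, 146, 149, 168, 166, 160, 163, 158, 159, 164, 167]
```

Request:
{"fn": "jog_arm", "kwargs": {"deltas": [0.015, -0.04, 0, 0, 0, 0, -1, 0.033, -0.08, 0, 0, 0, 0, -1, 0.033, -0.1055, 0, 0, 0, 0, -1, 0.033, -0.1055, 0, 0, 0, 0, -1, 0.033, -0.1055, 0, 0, 0, 0, -1]}}

```text
time: 4.6
tool_pos: [0.5284, -0.1952, 0.1949]
tcp_rot: [0.0, -3.141, -0.002]
wrist_force: [-0.2, -0.4, -1.5]
width: 0.23
grip_force: 69.3
```

```bash
python3 - <<'E'
from h import *
s=read_camera('side');st=readout.read_state();print(st['tool_pos'],st['wrist_force'],st['tcp_rot'])
cv2.imwrite('pics/c4.png',cv2.resize(s['color'][150:260,290:380],None,fx=5.4,fy=5.4,interpolation=cv2.INTER_CUBIC))
E
```

```text
[ 0.52855477 -0.19475317  0.19493006] [-0.63438524  0.20572008 -0.98863747] [ 1.76531638e-03 -3.14079640e+00 -1.73569961e-03]
```

View pics/c4.png

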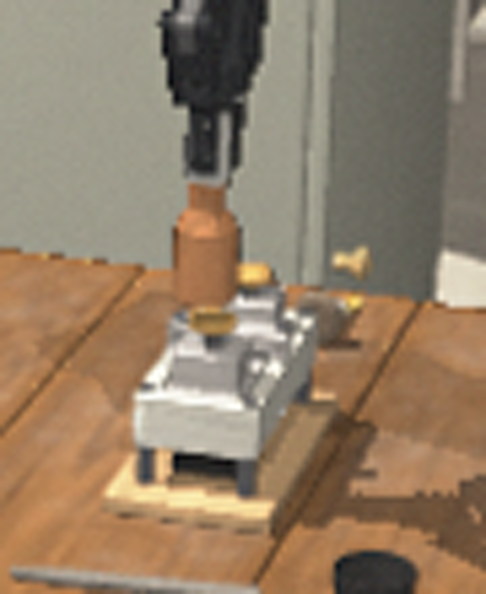

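The mallet hangs over the stand with its head at crop (207,270). The left button is at (213,320), so the mallet is about 2 mm too far in x and 7 mm short in y. I'll correct that and come down.

Request:
{"fn": "jog_arm", "kwargs": {"deltas": [0.002, -0.0075, 0, 0, 0, 0, -1, 0.002, -0.0075, 0, 0, 0, 0, -1, 0.002, -0.0075, 0.002, 0, 0, 0, -1, 0.002, -0.0075, 0.004, 0, 0, 0, -1, 0.002, -0.0075, 0.006, 0, 0, 0, -1, 0.002, -0.0075, 0.007, 0, 0, 0, -1, 0.002, -0.0075, 0.008, 0, 0, 0, -1, 0.002, -0.0075, 0.009, 0, 0, 0, -1]}}

```text
time: 5.45
tool_pos: [0.5266, -0.2038, 0.1862]
tcp_rot: [-0.0, 3.142, 0.0]
wrist_force: [-0.1, -0.6, -1.9]
width: 0.231
grip_force: 69.4
```

Request:
{"fn": "jog_arm", "kwargs": {"deltas": [0, 0, 0.001, 0, 0, 0, -1, 0, 0, 0.002, 0, 0, 0, -1]}}

```text
time: 5.65
tool_pos: [0.5266, -0.2038, 0.1843]
tcp_rot: [0.0, 3.141, -0.0]
wrist_force: [-0.3, 0.9, -2.3]
width: 0.231
grip_force: 69.4
```

Request:
{"fn": "jog_arm", "kwargs": {"deltas": [0, 0, 0.001, 0, 0, 0, -1]}}

```text
time: 5.75
tool_pos: [0.5265, -0.2038, 0.1832]
tcp_rot: [0.0, -3.142, 0.0]
wrist_force: [-0.2, 0.2, -2.1]
width: 0.238
grip_force: 69.4
```

Request:
{"fn": "jog_arm", "kwargs": {"deltas": [0, 0, 0.001, 0, 0, 0, -1, 0, 0, 0.002, 0, 0, 0, -1]}}

```text
time: 5.95
tool_pos: [0.5274, -0.2039, 0.183]
tcp_rot: [-0.0, 3.14, -0.001]
wrist_force: [-2.9, 2.5, 9.9]
width: 0.231
grip_force: 70.8
```

Request:
{"fn": "jog_arm", "kwargs": {"deltas": [0, 0, 0.0005, 0, 0, 0, -1]}}

```text
time: 6.05
tool_pos: [0.5275, -0.2039, 0.183]
tcp_rot: [-0.0, 3.139, -0.001]
wrist_force: [-1.9, 2.0, 10.3]
width: 0.233
grip_force: 70.9
```

Request:
{"fn": "jog_arm", "kwargs": {"deltas": [0, 0, 0.0005, 0, 0, 0, -1]}}

```text
time: 6.15
tool_pos: [0.5276, -0.2039, 0.183]
tcp_rot: [-0.0, 3.139, -0.001]
wrist_force: [-2.9, 2.0, 11.9]
width: 0.238
grip_force: 71.0
```

Left button top is at about 0.0994. At about 13 N it doesn't yield, so that end is already bound. On to the right button.

Request:
{"fn": "jog_arm", "kwargs": {"deltas": [0, 0, -0.009, 0, 0, 0, -1, 0, 0, -0.009, 0, 0, 0, -1, 0, -0.04, -0.009, 0, 0, 0, -1, -0.001, -0.076, -0.009, 0, 0, 0, -1, -0.001, -0.078, -0.009, 0, 0, 0, -1, -0.001, -0.078, -0.007, 0, 0, 0, -1, -0.001, -0.078, -0.006, 0, 0, 0, -1, -0.001, -0.078, -0.005, 0, 0, 0, -1]}}

```text
time: 6.95
tool_pos: [0.5273, -0.2806, 0.1847]
tcp_rot: [0.002, -3.141, -0.001]
wrist_force: [-0.6, -0.3, -2.9]
width: 0.229
grip_force: 69.5
```

Request:
{"fn": "jog_arm", "kwargs": {"deltas": [0, 0, 0.001, 0, 0, 0, -1, 0, 0, 0.002, 0, 0, 0, -1]}}

```text
time: 7.15
tool_pos: [0.5276, -0.281, 0.1832]
tcp_rot: [0.002, -3.142, -0.0]
wrist_force: [0.5, 0.3, -1.4]
width: 0.235
grip_force: 69.5
```

Request:
{"fn": "jog_arm", "kwargs": {"deltas": [0, 0, 0.001, 0, 0, 0, -1, 0, 0, 0.002, 0, 0, 0, -1]}}

```text
time: 7.35
tool_pos: [0.5276, -0.2816, 0.1813]
tcp_rot: [-0.001, 3.141, -0.0]
wrist_force: [-0.0, -1.0, -2.6]
width: 0.234
grip_force: 69.5
```

Request:
{"fn": "jog_arm", "kwargs": {"deltas": [0, 0, 0.001, 0, 0, 0, -1, 0, 0, 0.002, 0, 0, 0, -1]}}

```text
time: 7.55
tool_pos: [0.5281, -0.282, 0.1806]
tcp_rot: [-0.0, 3.14, -0.001]
wrist_force: [-1.2, 0.6, 5.4]
width: 0.228
grip_force: 70.5
```

Request:
{"fn": "jog_arm", "kwargs": {"deltas": [0, 0, 0.0007, 0, 0, 0, -1]}}

```text
time: 7.65
tool_pos: [0.5282, -0.2823, 0.1802]
tcp_rot: [-0.0, 3.14, -0.002]
wrist_force: [-1.4, 0.6, 6.5]
width: 0.228
grip_force: 70.7
```

Request:
{"fn": "jog_arm", "kwargs": {"deltas": [0, 0, 0.001, 0, 0, 0, -1]}}

```text
time: 7.75
tool_pos: [0.5284, -0.2826, 0.1797]
tcp_rot: [-0.0, 3.139, -0.003]
wrist_force: [-2.1, -0.5, 7.9]
width: 0.232
grip_force: 70.9
```

Request:
{"fn": "jog_arm", "kwargs": {"deltas": [0, 0.001, 0.001, 0, 0, 0, -1]}}

```text
time: 7.85
tool_pos: [0.5287, -0.2826, 0.1794]
tcp_rot: [-0.0, 3.138, -0.006]
wrist_force: [-3.0, -2.3, 11.2]
width: 0.232
grip_force: 70.8
```

Request:
{"fn": "jog_arm", "kwargs": {"deltas": [0, 0.001, 0.0004, 0, 0, 0, -1]}}

```text
time: 7.95
tool_pos: [0.5288, -0.2822, 0.1794]
tcp_rot: [-0.001, 3.138, -0.008]
wrist_force: [-2.5, -4.5, 10.1]
width: 0.233
grip_force: 70.5
```

Request:
{"fn": "jog_arm", "kwargs": {"deltas": [0, 0, 0.0005, 0, 0, 0, -1]}}

```text
time: 8.05
tool_pos: [0.5289, -0.2823, 0.1793]
tcp_rot: [-0.001, 3.138, -0.009]
wrist_force: [-3.3, -3.0, 12.8]
width: 0.232
grip_force: 70.7
```

Right yielded about 1.3 mm and is now bound. Left again.

Request:
{"fn": "jog_arm", "kwargs": {"deltas": [0, 0, -0.011, 0, 0, 0, -1, 0, 0, -0.011, 0, 0, 0, -1, 0, 0.04, -0.011, 0, 0, 0, -1, 0, 0.076, -0.011, 0, 0, 0, -1, 0, 0.077, -0.011, 0, 0, 0, -1, 0, 0.077, -0.01, 0, 0, 0, -1, 0, 0.077, -0.009, 0, 0, 0, -1]}}

```text
time: 8.75
tool_pos: [0.5276, -0.2033, 0.1844]
tcp_rot: [0.0, -3.141, 0.001]
wrist_force: [-0.5, -0.4, -1.4]
width: 0.232
grip_force: 69.7
```

Request:
{"fn": "jog_arm", "kwargs": {"deltas": [0, 0, 0.001, 0, 0, 0, -1, 0, 0, 0.002, 0, 0, 0, -1]}}

```text
time: 8.95
tool_pos: [0.5281, -0.2037, 0.1836]
tcp_rot: [0.002, 3.14, -0.0]
wrist_force: [-1.3, 1.0, 6.3]
width: 0.235
grip_force: 70.9
```

Request:
{"fn": "jog_arm", "kwargs": {"deltas": [0, 0, 0.001, 0, 0, 0, -1]}}

```text
time: 9.05
tool_pos: [0.5282, -0.2036, 0.1832]
tcp_rot: [0.002, 3.14, -0.0]
wrist_force: [-2.1, 1.7, 8.8]
width: 0.233
grip_force: 71.2
```

Request:
{"fn": "jog_arm", "kwargs": {"deltas": [0, 0, 0.0007, 0, 0, 0, -1]}}

```text
time: 9.15
tool_pos: [0.5283, -0.2034, 0.1828]
tcp_rot: [0.002, 3.14, 0.0]
wrist_force: [-2.5, 3.3, 10.3]
width: 0.235
grip_force: 71.5
```

Request:
{"fn": "jog_arm", "kwargs": {"deltas": [0, 0, 0.0005, 0, 0, 0, -1]}}

```text
time: 9.25
tool_pos: [0.5284, -0.2033, 0.1827]
tcp_rot: [0.002, 3.139, 0.001]
wrist_force: [-2.2, 3.7, 10.5]
width: 0.237
grip_force: 71.6
```

Request:
{"fn": "jog_arm", "kwargs": {"deltas": [0, 0, 0.0005, 0, 0, 0, -1]}}

```text
time: 9.35
tool_pos: [0.5285, -0.2032, 0.1825]
tcp_rot: [0.002, 3.139, 0.001]
wrist_force: [-3.4, 4.0, 11.8]
width: 0.235
grip_force: 71.8
```

Request:
{"fn": "jog_arm", "kwargs": {"deltas": [0, 0, 0.0004, 0, 0, 0, -1]}}

```text
time: 9.45
tool_pos: [0.5286, -0.2031, 0.1824]
tcp_rot: [0.002, 3.139, 0.001]
wrist_force: [-2.5, 4.1, 13.0]
width: 0.229
grip_force: 71.9
```

Request:
{"fn": "jog_arm", "kwargs": {"deltas": [0, 0, -0.008, 0, 0, 0, -1, 0, 0, -0.008, 0, 0, 0, -1, 0, -0.04, -0.008, 0, 0, 0, -1, 0, -0.076, -0.008, 0, 0, 0, -1, 0, -0.077, -0.007, 0, 0, 0, -1, 0, -0.077, -0.005, 0, 0, 0, -1, 0, -0.077, -0.004, 0, 0, 0, -1, 0, -0.077, -0.003, 0, 0, 0, -1]}}

```text
time: 10.25
tool_pos: [0.5273, -0.2788, 0.1819]
tcp_rot: [0.001, -3.141, -0.001]
wrist_force: [-0.1, 0.1, -2.4]
width: 0.231
grip_force: 69.7
```

Request:
{"fn": "jog_arm", "kwargs": {"deltas": [0, -0.001, 0.001, 0, 0, 0, -1, 0, -0.001, 0.002, 0, 0, 0, -1, 0, -0.001, 0.003, 0, 0, 0, -1, 0, -0.001, 0.004, 0, 0, 0, -1]}}

```text
time: 10.65
tool_pos: [0.5281, -0.2806, 0.1796]
tcp_rot: [-0.001, 3.14, -0.0]
wrist_force: [-1.2, 2.5, 6.2]
width: 0.23
grip_force: 70.7
```

Request:
{"fn": "jog_arm", "kwargs": {"deltas": [0, 0, 0.0008, 0, 0, 0, -1, 0, 0, 0.0014, 0, 0, 0, -1]}}

```text
time: 10.85
tool_pos: [0.5283, -0.281, 0.1791]
tcp_rot: [-0.0, 3.14, -0.001]
wrist_force: [-2.3, 1.5, 7.2]
width: 0.238
grip_force: 71.1
```

Request:
{"fn": "jog_arm", "kwargs": {"deltas": [0, 0, 0.001, 0, 0, 0, -1, 0, 0, 0.0016, 0, 0, 0, -1]}}

```text
time: 11.05
tool_pos: [0.5286, -0.2815, 0.1783]
tcp_rot: [-0.001, 3.139, -0.003]
wrist_force: [-2.9, 0.2, 10.1]
width: 0.23
grip_force: 71.4
```

Request:
{"fn": "jog_arm", "kwargs": {"deltas": [0, 0, 0.0008, 0, 0, 0, -1, 0, 0, 0.0012, 0, 0, 0, -1]}}

```text
time: 11.25
tool_pos: [0.5288, -0.2818, 0.178]
tcp_rot: [-0.0, 3.138, -0.004]
wrist_force: [-2.4, 0.6, 13.7]
width: 0.234
grip_force: 71.8
```

Request:
{"fn": "jog_arm", "kwargs": {"deltas": [0, 0, -0.012, 0, 0, 0, -1, 0, 0, -0.012, 0, 0, 0, -1, 0, 0.04, -0.012, 0, 0, 0, -1, 0, 0.076, -0.012, 0, 0, 0, -1, 0, 0.0775, -0.011, 0, 0, 0, -1, 0, 0.0775, -0.01, 0, 0, 0, -1, 0, 0.0775, -0.009, 0, 0, 0, -1]}}

```text
time: 11.95
tool_pos: [0.5276, -0.2038, 0.1831]
tcp_rot: [-0.0, 3.142, -0.001]
wrist_force: [-0.0, 0.7, 3.5]
width: 0.233
grip_force: 70.5
```

Request:
{"fn": "jog_arm", "kwargs": {"deltas": [0, 0, 0.001, 0, 0, 0, -1, 0, 0, 0.002, 0, 0, 0, -1, 0, 0, 0.003, 0, 0, 0, -1, 0, 0, 0.004, 0, 0, 0, -1]}}

```text
time: 12.35
tool_pos: [0.5285, -0.2034, 0.1816]
tcp_rot: [0.002, 3.139, 0.002]
wrist_force: [-3.3, 6.4, 12.8]
width: 0.232
grip_force: 72.7
```

Request:
{"fn": "jog_arm", "kwargs": {"deltas": [0, 0, -0.008, 0, 0, 0, -1, 0, 0, -0.008, 0, 0, 0, -1, 0, -0.04, -0.008, 0, 0, 0, -1, 0, -0.0775, -0.008, 0, 0, 0, -1, 0, -0.0775, -0.006, 0, 0, 0, -1, 0, -0.0775, -0.004, 0, 0, 0, -1, 0, -0.0775, -0.002, 0, 0, 0, -1, 0, -0.0775, -0.001, 0, 0, 0, -1]}}

```text
time: 13.15
tool_pos: [0.5272, -0.2798, 0.1796]
tcp_rot: [0.001, -3.14, -0.001]
wrist_force: [0.1, -0.0, -2.0]
width: 0.234
grip_force: 69.8
```

Request:
{"fn": "jog_arm", "kwargs": {"deltas": [0, 0, 0.001, 0, 0, 0, -1, 0, 0, 0.002, 0, 0, 0, -1, 0, 0, 0.003, 0, 0, 0, -1, 0, 0, 0.004, 0, 0, 0, -1]}}

```text
time: 13.55
tool_pos: [0.5283, -0.2806, 0.1781]
tcp_rot: [-0.001, 3.14, -0.001]
wrist_force: [-1.7, 0.8, 6.7]
width: 0.232
grip_force: 71.3
```

Request:
{"fn": "jog_arm", "kwargs": {"deltas": [0, 0, 0.001, 0, 0, 0, -1, 0, 0, 0.0018, 0, 0, 0, -1]}}

```text
time: 13.75
tool_pos: [0.5286, -0.2812, 0.1773]
tcp_rot: [-0.001, 3.139, -0.002]
wrist_force: [-2.2, 1.1, 10.3]
width: 0.234
grip_force: 71.8
```

Request:
{"fn": "jog_arm", "kwargs": {"deltas": [0, 0, 0.0008, 0, 0, 0, -1, 0, 0, 0.0012, 0, 0, 0, -1]}}

```text
time: 13.95
tool_pos: [0.5288, -0.2814, 0.177]
tcp_rot: [-0.001, 3.138, -0.003]
wrist_force: [-3.1, 1.9, 14.1]
width: 0.235
grip_force: 72.0
```

Request:
{"fn": "jog_arm", "kwargs": {"deltas": [0, 0, -0.013, 0, 0, 0, -1, 0, 0, -0.013, 0, 0, 0, -1, 0, 0.04, -0.013, 0, 0, 0, -1, 0, 0.0775, -0.013, 0, 0, 0, -1, 0, 0.0775, -0.012, 0, 0, 0, -1, 0, 0.0775, -0.011, 0, 0, 0, -1, 0, 0.0775, -0.01, 0, 0, 0, -1]}}

```text
time: 14.65
tool_pos: [0.5276, -0.2038, 0.1831]
tcp_rot: [0.0, -3.142, 0.001]
wrist_force: [-0.9, -0.4, -1.6]
width: 0.233
grip_force: 70.0
```

Request:
{"fn": "jog_arm", "kwargs": {"deltas": [0, 0, 0.001, 0, 0, 0, -1, 0, 0, 0.002, 0, 0, 0, -1, 0, 0, 0.003, 0, 0, 0, -1, 0, 0, 0.004, 0, 0, 0, -1, 0, 0, 0.0046, 0, 0, 0, -1]}}

```text
time: 15.15
tool_pos: [0.5283, -0.2035, 0.1807]
tcp_rot: [0.001, 3.14, 0.001]
wrist_force: [-2.1, 4.1, 10.4]
width: 0.231
grip_force: 72.0
```

Request:
{"fn": "jog_arm", "kwargs": {"deltas": [0, 0, 0.0007, 0, 0, 0, -1]}}

```text
time: 15.25
tool_pos: [0.5285, -0.2033, 0.1804]
tcp_rot: [0.001, 3.139, 0.001]
wrist_force: [-2.3, 5.5, 11.6]
width: 0.232
grip_force: 72.3
```

Request:
{"fn": "jog_arm", "kwargs": {"deltas": [0, 0, -0.008, 0, 0, 0, -1, 0, 0, -0.008, 0, 0, 0, -1, 0, -0.04, -0.008, 0, 0, 0, -1, 0, -0.0775, -0.008, 0, 0, 0, -1, 0, -0.0775, -0.006, 0, 0, 0, -1, 0, -0.0775, -0.004, 0, 0, 0, -1, 0, -0.0775, -0.002, 0, 0, 0, -1, 0, -0.0775, -0.001, 0, 0, 0, -1]}}

```text
time: 16.05
tool_pos: [0.5272, -0.2797, 0.1783]
tcp_rot: [0.001, -3.14, -0.001]
wrist_force: [-0.3, 0.3, -0.5]
width: 0.237
grip_force: 69.9
```

Request:
{"fn": "jog_arm", "kwargs": {"deltas": [0, 0, 0.001, 0, 0, 0, -1, 0, 0, 0.002, 0, 0, 0, -1, 0, 0, 0.003, 0, 0, 0, -1, 0, 0, 0.004, 0, 0, 0, -1, 0, 0, 0.005, 0, 0, 0, -1, 0, 0, 0.0056, 0, 0, 0, -1]}}

```text
time: 16.65
tool_pos: [0.5285, -0.2812, 0.1763]
tcp_rot: [-0.001, 3.139, -0.002]
wrist_force: [-3.4, 1.9, 12.0]
width: 0.235
grip_force: 71.8
```

Request:
{"fn": "jog_arm", "kwargs": {"deltas": [0, 0, -0.012, 0, 0, 0, -1, 0, 0, -0.012, 0, 0, 0, -1, 0, 0.04, -0.012, 0, 0, 0, -1, 0, 0.0775, -0.012, 0, 0, 0, -1, 0, 0.0775, -0.011, 0, 0, 0, -1, 0, 0.0775, -0.01, 0, 0, 0, -1, 0, 0.0775, -0.009, 0, 0, 0, -1]}}

```text
time: 17.35
tool_pos: [0.5277, -0.2038, 0.1824]
tcp_rot: [-0.0, 3.141, -0.001]
wrist_force: [0.2, 0.2, -1.4]
width: 0.234
grip_force: 70.1
```

Request:
{"fn": "jog_arm", "kwargs": {"deltas": [0, 0, 0.001, 0, 0, 0, -1, 0, 0, 0.002, 0, 0, 0, -1, 0, 0, 0.003, 0, 0, 0, -1, 0, 0, 0.004, 0, 0, 0, -1, 0, 0, 0.005, 0, 0, 0, -1]}}

```text
time: 17.85
tool_pos: [0.5284, -0.2035, 0.1795]
tcp_rot: [0.001, 3.139, 0.001]
wrist_force: [-2.6, 4.0, 11.1]
width: 0.232
grip_force: 72.1
```

Request:
{"fn": "jog_arm", "kwargs": {"deltas": [0, 0, -0.008, 0, 0, 0, -1, 0, 0, -0.008, 0, 0, 0, -1, 0, -0.04, -0.008, 0, 0, 0, -1, 0, -0.0775, -0.008, 0, 0, 0, -1, 0, -0.0775, -0.005, 0, 0, 0, -1, 0, -0.0775, -0.003, 0, 0, 0, -1, 0, -0.0775, -0.001, 0, 0, 0, -1, 0, -0.0775, 0, 0, 0, 0, -1]}}

```text
time: 18.65
tool_pos: [0.5272, -0.2797, 0.1767]
tcp_rot: [0.001, -3.14, -0.001]
wrist_force: [-0.3, -0.7, -1.3]
width: 0.229
grip_force: 69.9
```

Request:
{"fn": "jog_arm", "kwargs": {"deltas": [0, 0, 0.001, 0, 0, 0, -1, 0, 0, 0.002, 0, 0, 0, -1, 0, 0, 0.003, 0, 0, 0, -1, 0, 0, 0.004, 0, 0, 0, -1, 0, 0, 0.005, 0, 0, 0, -1]}}

```text
time: 19.15
tool_pos: [0.5284, -0.281, 0.1752]
tcp_rot: [-0.001, 3.139, -0.003]
wrist_force: [-3.2, 1.0, 11.8]
width: 0.235
grip_force: 72.0
```

Request:
{"fn": "jog_arm", "kwargs": {"deltas": [0, 0, -0.013, 0, 0, 0, -1, 0, 0, -0.013, 0, 0, 0, -1, 0, 0.04, -0.013, 0, 0, 0, -1, 0, 0.0775, -0.013, 0, 0, 0, -1, 0, 0.0775, -0.012, 0, 0, 0, -1, 0, 0.0775, -0.011, 0, 0, 0, -1, 0, 0.0775, -0.0095, 0, 0, 0, -1]}}

```text
time: 19.85
tool_pos: [0.5278, -0.2038, 0.1819]
tcp_rot: [-0.001, 3.141, -0.001]
wrist_force: [-0.1, -0.6, -1.1]
width: 0.233
grip_force: 70.1
```

Request:
{"fn": "jog_arm", "kwargs": {"deltas": [0, 0, 0.001, 0, 0, 0, -1, 0, 0, 0.002, 0, 0, 0, -1, 0, 0, 0.003, 0, 0, 0, -1, 0, 0, 0.004, 0, 0, 0, -1, 0, 0, 0.0045, 0, 0, 0, -1]}}

```text
time: 20.35
tool_pos: [0.5282, -0.2037, 0.1791]
tcp_rot: [0.001, 3.14, -0.0]
wrist_force: [-1.5, 2.1, 8.0]
width: 0.232
grip_force: 71.6
```

Request:
{"fn": "jog_arm", "kwargs": {"deltas": [0, 0, 0.0008, 0, 0, 0, -1, 0, 0, 0.0014, 0, 0, 0, -1]}}

```text
time: 20.55
tool_pos: [0.5285, -0.2033, 0.1784]
tcp_rot: [0.001, 3.139, 0.001]
wrist_force: [-2.4, 3.9, 10.9]
width: 0.23
grip_force: 72.1
```

Request:
{"fn": "jog_arm", "kwargs": {"deltas": [0, 0, -0.008, 0, 0, 0, -1, 0, 0, -0.008, 0, 0, 0, -1, 0, -0.04, -0.008, 0, 0, 0, -1, 0, -0.0775, -0.008, 0, 0, 0, -1, 0, -0.0775, -0.005, 0, 0, 0, -1, 0, -0.0775, -0.003, 0, 0, 0, -1, 0, -0.0775, -0.001, 0, 0, 0, -1, 0, -0.0775, 0, 0, 0, 0, -1]}}

```text
time: 21.35
tool_pos: [0.5273, -0.2799, 0.1757]
tcp_rot: [0.001, -3.141, -0.001]
wrist_force: [-0.3, -0.1, 1.3]
width: 0.234
grip_force: 70.3
```

Request:
{"fn": "jog_arm", "kwargs": {"deltas": [0, 0, 0.001, 0, 0, 0, -1, 0, 0, 0.002, 0, 0, 0, -1, 0, 0, 0.003, 0, 0, 0, -1, 0, 0, 0.004, 0, 0, 0, -1, 0, 0, 0.0045, 0, 0, 0, -1]}}

```text
time: 21.85
tool_pos: [0.5284, -0.2808, 0.1747]
tcp_rot: [-0.002, 3.139, -0.002]
wrist_force: [-4.1, 1.4, 14.0]
width: 0.231
grip_force: 72.2
```

Request:
{"fn": "jog_arm", "kwargs": {"deltas": [0, 0, -0.013, 0, 0, 0, -1, 0, 0, -0.013, 0, 0, 0, -1, 0, 0.04, -0.013, 0, 0, 0, -1, 0, 0.0775, -0.013, 0, 0, 0, -1, 0, 0.0775, -0.012, 0, 0, 0, -1, 0, 0.0775, -0.0105, 0, 0, 0, -1, 0, 0.0775, -0.009, 0, 0, 0, -1]}}

```text
time: 22.55
tool_pos: [0.5277, -0.2037, 0.1803]
tcp_rot: [-0.001, 3.141, -0.001]
wrist_force: [-0.6, -0.1, -1.3]
width: 0.229
grip_force: 70.1
```

Request:
{"fn": "jog_arm", "kwargs": {"deltas": [0, 0, 0.001, 0, 0, 0, -1, 0, 0, 0.002, 0, 0, 0, -1, 0, 0, 0.003, 0, 0, 0, -1, 0, 0, 0.004, 0, 0, 0, -1, 0, 0, 0.005, 0, 0, 0, -1]}}

```text
time: 23.05
tool_pos: [0.5284, -0.2037, 0.1777]
tcp_rot: [0.002, 3.139, 0.0]
wrist_force: [-1.3, 3.2, 11.9]
width: 0.231
grip_force: 72.0
```

Request:
{"fn": "jog_arm", "kwargs": {"deltas": [0, 0, -0.008, 0, 0, 0, -1, 0, 0, -0.008, 0, 0, 0, -1, 0, -0.04, -0.008, 0, 0, 0, -1, 0, -0.0775, -0.008, 0, 0, 0, -1, 0, -0.0775, -0.005, 0, 0, 0, -1, 0, -0.0775, -0.003, 0, 0, 0, -1, 0, -0.0775, -0.001, 0, 0, 0, -1]}}

```text
time: 23.75
tool_pos: [0.5271, -0.2802, 0.1757]
tcp_rot: [-0.0, -3.14, -0.002]
wrist_force: [-0.4, 0.5, -1.2]
width: 0.233
grip_force: 70.0
```

Request:
{"fn": "jog_arm", "kwargs": {"deltas": [0, 0, 0.001, 0, 0, 0, -1, 0, 0, 0.002, 0, 0, 0, -1, 0, 0, 0.003, 0, 0, 0, -1, 0, 0, 0.004, 0, 0, 0, -1, 0, 0, 0.0045, 0, 0, 0, -1]}}

```text
time: 24.25
tool_pos: [0.5284, -0.2802, 0.1749]
tcp_rot: [-0.002, 3.14, -0.0]
wrist_force: [-4.2, 3.1, 13.2]
width: 0.233
grip_force: 72.1
```

Right no longer yields, so it looks home. Check left once more.

Request:
{"fn": "jog_arm", "kwargs": {"deltas": [0, 0, -0.013, 0, 0, 0, -1, 0, 0, -0.013, 0, 0, 0, -1, 0, 0.04, -0.013, 0, 0, 0, -1, 0, 0.0775, -0.013, 0, 0, 0, -1, 0, 0.0775, -0.012, 0, 0, 0, -1, 0, 0.0775, -0.0105, 0, 0, 0, -1, 0, 0.0775, -0.0085, 0, 0, 0, -1]}}

```text
time: 24.95
tool_pos: [0.5278, -0.2038, 0.1805]
tcp_rot: [-0.0, 3.141, -0.001]
wrist_force: [-0.4, -0.2, -0.9]
width: 0.229
grip_force: 70.1
```

Request:
{"fn": "jog_arm", "kwargs": {"deltas": [0, 0, 0.001, 0, 0, 0, -1, 0, 0, 0.002, 0, 0, 0, -1, 0, 0, 0.003, 0, 0, 0, -1, 0, 0, 0.004, 0, 0, 0, -1, 0, 0, 0.0046, 0, 0, 0, -1]}}

```text
time: 25.45
tool_pos: [0.5283, -0.204, 0.1777]
tcp_rot: [0.001, 3.14, -0.001]
wrist_force: [-1.4, 0.2, 8.3]
width: 0.232
grip_force: 71.2
```

Request:
{"fn": "jog_arm", "kwargs": {"deltas": [0, 0, 0.0006, 0, 0, 0, -1, 0, 0, 0.001, 0, 0, 0, -1]}}

```text
time: 25.65
tool_pos: [0.5285, -0.2038, 0.1774]
tcp_rot: [0.0, 3.139, -0.001]
wrist_force: [-2.7, 1.2, 10.5]
width: 0.233
grip_force: 71.5
```

Request:
{"fn": "jog_arm", "kwargs": {"deltas": [0, 0, 0.0007, 0, 0, 0, -1, 0, 0, 0.0007, 0, 0, 0, -1]}}

```text
time: 25.85
tool_pos: [0.5287, -0.2038, 0.1773]
tcp_rot: [0.0, 3.139, -0.001]
wrist_force: [-2.2, 2.3, 11.3]
width: 0.231
grip_force: 71.8
```

Request:
{"fn": "jog_arm", "kwargs": {"deltas": [0, 0, -0.009, 0, 0, 0, -1, 0, 0, -0.009, 0, 0, 0, -1, 0, -0.04, -0.009, 0, 0, 0, -1, 0, -0.0775, -0.009, 0, 0, 0, -1, 0, -0.0775, -0.006, 0, 0, 0, -1, 0, -0.0775, -0.003, 0, 0, 0, -1, 0, -0.0775, -0.0015, 0, 0, 0, -1]}}

```text
time: 26.55
tool_pos: [0.5272, -0.2803, 0.1752]
tcp_rot: [0.0, -3.141, -0.001]
wrist_force: [-1.0, -0.5, 2.7]
width: 0.232
grip_force: 70.3
```

Request:
{"fn": "jog_arm", "kwargs": {"deltas": [0, 0, 0.001, 0, 0, 0, -1, 0, 0, 0.002, 0, 0, 0, -1, 0, 0, 0.003, 0, 0, 0, -1, 0, 0, 0.004, 0, 0, 0, -1]}}

```text
time: 26.95
tool_pos: [0.5285, -0.2805, 0.175]
tcp_rot: [-0.002, 3.139, -0.002]
wrist_force: [-3.8, 1.9, 15.9]
width: 0.233
grip_force: 72.1
```

Request:
{"fn": "jog_arm", "kwargs": {"deltas": [0, 0, -0.013, 0, 0, 0, -1, 0, 0, -0.013, 0, 0, 0, -1, 0, 0.04, -0.013, 0, 0, 0, -1, 0, 0.0775, -0.013, 0, 0, 0, -1, 0, 0.0775, -0.011, 0, 0, 0, -1, 0, 0.0775, -0.009, 0, 0, 0, -1, 0, 0.0775, -0.0075, 0, 0, 0, -1]}}

```text
time: 27.65
tool_pos: [0.5275, -0.2035, 0.1788]
tcp_rot: [0.001, -3.141, 0.0]
wrist_force: [0.1, -1.0, -2.0]
width: 0.235
grip_force: 70.1
```

Request:
{"fn": "jog_arm", "kwargs": {"deltas": [0, 0, 0.001, 0, 0, 0, -1, 0, 0, 0.002, 0, 0, 0, -1, 0, 0, 0.003, 0, 0, 0, -1, 0, 0, 0.0037, 0, 0, 0, -1]}}

```text
time: 28.05
tool_pos: [0.5283, -0.2041, 0.1773]
tcp_rot: [0.001, 3.14, -0.001]
wrist_force: [-2.5, 1.3, 9.6]
width: 0.229
grip_force: 71.4
```

Request:
{"fn": "jog_arm", "kwargs": {"deltas": [0, 0, 0.0006, 0, 0, 0, -1, 0, 0, 0.0006, 0, 0, 0, -1]}}

```text
time: 28.25
tool_pos: [0.5284, -0.2041, 0.1773]
tcp_rot: [0.001, 3.139, -0.001]
wrist_force: [-2.6, 2.1, 8.7]
width: 0.234
grip_force: 71.4
```

Request:
{"fn": "jog_arm", "kwargs": {"deltas": [0, 0, 0.0007, 0, 0, 0, -1, 0, 0, 0.0007, 0, 0, 0, -1]}}

```text
time: 28.45
tool_pos: [0.5287, -0.2041, 0.1773]
tcp_rot: [0.001, 3.139, -0.002]
wrist_force: [-2.5, 2.2, 11.3]
width: 0.234
grip_force: 71.8
```

Request:
{"fn": "jog_arm", "kwargs": {"deltas": [0, 0, 0.0006, 0, 0, 0, -1, 0, 0, 0.0006, 0, 0, 0, -1]}}

```text
time: 28.65
tool_pos: [0.5289, -0.2041, 0.1773]
tcp_rot: [0.001, 3.138, -0.002]
wrist_force: [-3.8, 3.0, 13.4]
width: 0.233
grip_force: 72.1
```

Both ends are home: each holds firm at 15 N or more without moving. Now back to the cork.

Request:
{"fn": "jog_arm", "kwargs": {"deltas": [0, 0, -0.015, 0, 0, 0, -1, 0, 0, -0.035, 0, 0, 0, -1, -0.01, 0.05, -0.035, 0, 0, 0, -1, -0.015, 0.1, -0.035, 0, 0, 0, -1, -0.025, 0.15, -0.035, 0, 0, 0, -1, -0.03, 0.2, -0.035, 0, 0, 0, -1, -0.035, 0.249, -0.035, 0, 0, 0, -1, -0.039, 0.29, -0.035, 0, 0, 0, -1]}}

```text
time: 29.45
tool_pos: [0.5667, 0.0888, 0.209]
tcp_rot: [-0.0, 3.141, 0.0]
wrist_force: [0.5, -0.5, -1.7]
width: 0.232
grip_force: 70.0
```

Request:
{"fn": "jog_arm", "kwargs": {"deltas": [0, 0.008, 0.02, 0, 0, 0, -1, 0, 0.008, 0.04, 0, 0, 0, -1, 0, 0.008, 0.06, 0, 0, 0, -1, 0, 0.008, 0.06, 0, 0, 0, -1, 0, 0.008, 0.06, 0, 0, 0, -1]}}

```text
time: 29.95
tool_pos: [0.5664, 0.0944, 0.1486]
tcp_rot: [-0.0, -3.141, 0.0]
wrist_force: [0.1, -0.7, -0.4]
width: 0.235
grip_force: 70.1
```

```bash
python3 - <<'E'
from h import *
s=read_camera('side');t=read_camera('top');st=readout.read_state();print(st['tool_pos'],st['wrist_force'],st['tcp_rot'])
a=cv2.resize(s['color'][190:300,245:325],None,fx=5.4,fy=5.4,interpolation=cv2.INTER_CUBIC)
cv2.imwrite('pics/c5.png',a)
E
```

```text
[0.56762722 0.09449483 0.15014355] [-0.69513952 -1.15051956 -1.67952236] [7.73141824e-04 3.13933786e+00 4.07185958e-04]
```

View pics/c5.png

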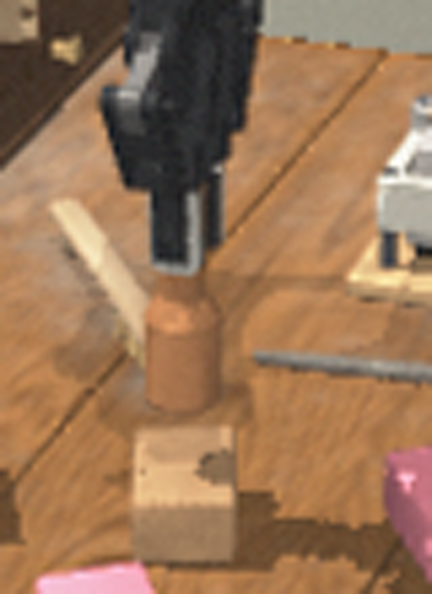

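The mallet hangs upright, its head centred at crop u≈183 over the cork top spanning 135–235 (centre ≈184). Lower it.

Request:
{"fn": "jog_arm", "kwargs": {"deltas": [0, 0, 0.01, 0, 0, 0, -1, 0, 0, 0.02, 0, 0, 0, -1, 0, 0, 0.027, 0, 0, 0, -1, 0, 0, 0.029, 0, 0, 0, -1, 0, 0, 0.031, 0, 0, 0, -1, 0, 0, 0.032, 0, 0, 0, -1, 0, 0, 0.032, 0, 0, 0, -1]}}

```text
time: 30.75
tool_pos: [0.5667, 0.0947, 0.1169]
tcp_rot: [-0.0, 3.141, 0.0]
wrist_force: [-0.3, -0.3, -1.4]
width: 0.232
grip_force: 70.0
```

Request:
{"fn": "jog_arm", "kwargs": {"deltas": [0, 0, 0.0007, 0, 0, 0, -1, 0, 0, 0.0012, 0, 0, 0, -1]}}

```text
time: 30.95
tool_pos: [0.5672, 0.0948, 0.1165]
tcp_rot: [-0.0, 3.14, 0.0]
wrist_force: [-1.7, -0.7, 5.9]
width: 0.233
grip_force: 70.7
```

Request:
{"fn": "jog_arm", "kwargs": {"deltas": [0, 0, -0.0005, 0, 0, 0, -1, 0, 0, -0.0005, 0, 0, 0, -0.45, 0, 0, -0.0005, 0, 0, 0, -0.35, 0, 0, -0.0005, 0, 0, 0, -0.1, 0, 0, -0.0005, 0, 0, 0, 0.4, 0, 0, -0.0005, 0, 0, 0, 0.8, 0, 0, -0.0005, 0, 0, 0, 0.8, 0, 0, -0.0005, 0, 0, 0, 0.8]}}

```text
time: 31.75
tool_pos: [0.5665, 0.0947, 0.1159]
tcp_rot: [0.0, -3.142, 0.0]
wrist_force: [-0.1, -0.5, 0.1]
width: 0.902
grip_force: 0.0
```

Request:
{"fn": "jog_arm", "kwargs": {"deltas": [0, 0, 0, 0, 0, 0, 0.8, 0, 0, -0.02, 0, 0, 0, 0.8, 0, 0, -0.05, 0, 0, 0, 0.8, 0, 0, -0.09, 0, 0, 0, 0.8, 0, 0, -0.13, 0, 0, 0, 0.8, 0.05, 0, -0.15, 0, 0, 0, 0.8, 0.1, 0, -0.15, 0, 0, 0, 0.8, 0.12, 0, -0.15, 0, 0, 0, 0.8]}}

```text
time: 32.55
tool_pos: [0.444, 0.0947, 0.2669]
tcp_rot: [-0.001, 3.141, 0.0]
wrist_force: [-0.1, 0.3, -1.8]
width: 0.901
grip_force: 0.0
```

```bash
python3 - <<'E'
from h import *
s=read_camera('side');t=read_camera('top');st=readout.read_state();print(st['tool_pos'],st['wrist_force'],st['width'],st['time'])
o=np.zeros((594,800,3),np.uint8)
o[:,:432]=cv2.resize(s['color'][190:300,245:325],(432,594),interpolation=cv2.INTER_CUBIC)
o[:258,434:800]=cv2.resize(t['color'][190:250,225:310],(366,258),interpolation=cv2.INTER_CUBIC)
o[260:594,434:800]=cv2.resize(s['color'][185:255,300:376],(366,334),interpolation=cv2.INTER_CUBIC)
cv2.imwrite('pics/c6.png',o)
E
```

```text
[0.44382243 0.09471918 0.26622739] [-0.34873262 -0.12015513 -0.84412626] 0.8956477146419297 32.65
```

View pics/c6.png

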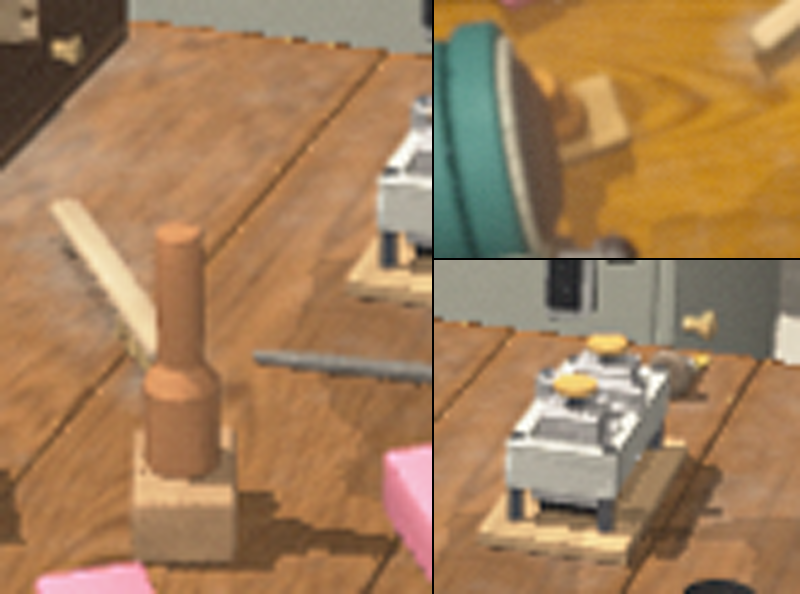

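The mallet stands upright: its head base at crop (183,463) is centred on the cork top (centre ≈184,465). The insert sits lower and level in the frame, and the gripper is clear.

```bash
python3 -c "
from h import *
print(finish_job())"
```

```text
the job is handed in; nothing more can be done
None
```

I tapped the insert down about 6 mm at each end until neither would yield, stood the mallet upright in the middle of the cork block, let go, and handed the job in at about 33 s; the hardest tap I saw was about 18 N, over your 12–14 N stop but under the 25 N limit.

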